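Switch the ball sorter to the blue tray

ROBOT

A 7-joint arm with a two-finger parallel gripper is mounted at the origin on a cart in front of the work surface, level with it; the furniture and walls round the work are solid. World frame = base frame: x ahead of the robot, y to its left, z up, the work surface at z = 0. Lengths are in mm, angles in rad, forces in N, time in s.
With the tool pointing down it reaches from about 425 to 875 mm from the base axis. Payload 8.4 kg.
Tool frame: the origin (TCP) lies midway between the tips of the shut fingers; the grasp point (between the pads) lies 19 mm behind it; z points along the fingers, y is the line along which they close (so a half turn about z gives the same grasp; the last joint's range is limited). The gripper opens to 85 mm and grips with 20 to 120 N. Pads are 22 mm wide; open, the fingers measure 114 mm over their backs; the gripper's body (76 mm by 85 mm) begins 54 mm behind the grasp point. The pads swing forward as they close: fully open they stand 13 mm farther back than shut.
Start: joints at [1.202, 0.333, 0.04, 1.465, -0.013, 1.343, -0.059], TCP at [173.228, -626.463, 231.308] pointing down, gripper open.
Joint ranges: [-2.58, 2.58], [-0.38, 2.09], [-1.3, 1.39], [0.25, 2.4], [-1.5, 4.64], [0.08, 2.09], [-2.65, 2.65]. Speed limits (rad/s): [2.22, 2.22, 2.79, 2.79, 3.14, 3.14, 3.14].

INTERFACE

Orientations are given as a unit quaternion [x, y, z, w].
In Python, from cell import arm gives the robot as it stands. Calls block until the motion is done:
- arm.move_ptp(position, orientation): joint-space move of the TCP to a pose.
- arm.servo_line(position, frame=None, max_speed=150, contact_N=None): straight line of the TCP; frame=None keeps the orientation; max_speed is the mean speed in mm/s. With contact_N (N) it stops when the force on the tool has changed by that much, and returns True; else False.
- arm.move_j(angles): joint-space move.
- arm.set_gripper(opening, force=None): finger opening in mm; force is the grip in N (None keeps the last); returns when the fingers have stopped.
- arm.pause(seconds).
- arm.inverse_kinematics(position, orientation): joint angles nearest the present ones, or None.
- arm.observe(): the state.
- arm.read_camera(name): name is "side" or "top" or "wrist"; returns a dict with "img" (384x512x3 uint8, red, green, blue), "fovy" (degrees; the focal length in pixels is half the picture's height over the tangent of half this angle, whatever the lens; pixels are square), "cx", "cy" (the principal point, pixels), "world_to_cam" (4x4, takes a point from world to camera coordinates); the wrist camera has in their place "hand_eye" (4x4, takes a point from camera to tool coordinates, whose origin is the TCP and whose axes are the flange's). Camera axes: x right, y up, looking along -z (the intrinsics and any distortion apply to the point x, -y, -z); pixel columns grow to the right and rows downward; lengths in mm; the calibration is good to about 2 mm. A picture is of the moment at which its call begins: read the wrist's pose just before it. There is no depth.
A pose or a line that the arm cannot do raises arm.Unreachable and nothing moves.
- arm.sign_off(): hands the job in; it is judged then, once.
The state is a dict: "clock": time; "q": joint angles; "dq": joint speeds; "joint_efforts": joint torques, N m; "position": TCP position; "eef_rot": TCP orientation; "ft_force": force on the tool from outside, world axes, zero at the start; "ft_torque": the same for the moment, N m; "grip_width": finger opening in mm; "grip_force": force on a finger pad.
Only numpy, scipy, OpenCV 4.12 (cv2) and the standard library are available. Lean on these libraries where they do the work, as an engineer would, in place of code of your own. Each camera call takes 0.05 s, during which the arm holds its last target. There are 200 camera calls.

TASK

On the bench stands a small ball sorter whose yellow seesaw gate now feeds the grey tray on the left. Press the gate's raised right end down until the gate has rocked fully over, then push the brass ball with a fingertip forward out of the front of its lane, so that it rolls down the gate by itself into the blue tray. Pick nothing up, and leave the steel ball waiting in its lane and the things round the sorter alone.

Things in the scene. Friction and masses are not known exactly. Their poses are not given: they have to be found in the camera images.
- sorter: The ball sorter, fixed to the bench, 550 mm long (y), 210 mm deep (x). Origin on the bench under the gate's pivot; x to the back (away from the robot at yaw 0), y left along the gate, z up. Behind the gate an aluminium deck, 180 mm wide, x = 27 to 160 mm, carries two open lanes along x. From each end of the gate a short chute leads into a tray.
- gate (a joint): Yellow seesaw gate, a channel 240 mm long (y), 52 mm wide, front wall 36 mm high. Turns about the sorter's x axis, pivot 73 mm above the bench. Radians: -0.25 left end down on its stop (feeds grey), 0 level, +0.25 right end down on its stop (feeds blue). Starts at -0.25 to -0.14. Stiff pivot: it stays where it is left; about 3 N on a tab turns it.
- right_tab (a point): Centre of the top of the red press tab at the gate's right end (42 mm along x, 40 mm along y, 4 mm thick), bent from the top of the front wall towards the robot. With the gate level it lies at x = -46, y = -100, z = 117 mm in the sorter's frame; it starts 14 to 25 mm higher and ends about 25 mm lower, shifting from y = -86 to -108 mm on the way. Nothing is below it.
- left_tab (a point): The same point of the equal red tab at the gate's left end (y = +100 mm); it starts low.
- left_lane (a point): Middle of the left lane's floor at its front edge: x = 27, y = +40, z = 98 mm in the sorter's frame. The floor is level and 135 mm long; rails 5 mm high, 30 mm apart; open above and at both ends. A ball lies still in it until it is pushed (1 to 3 N, at or below its centre; pushed from higher up it wedges). Pushed towards -x past the front edge it drops on to the gate and rolls down its low side.
- right_lane (a point): Middle of the right lane's floor at its front edge: x = 27, y = -40, z = 98 mm in the sorter's frame. The floor is level and 135 mm long; rails 5 mm high, 30 mm apart; open above and at both ends. A ball lies still in it until it is pushed (1 to 3 N, at or below its centre; pushed from higher up it wedges). Pushed towards -x past the front edge it drops on to the gate and rolls down its low side.
- brass_ball_center (a point): Centre of the brass (yellow metal) ball, 40 mm in diameter, 0.22 kg. It waits in one of the two lanes, at x = 48 to 72, z = 118 mm and y = +40 or -40 mm in the sorter's frame.
- steel_ball_center (a point): Centre of the steel (grey) ball of the same size, waiting in the other lane; it stays there.
- blue_tray (a point): Centre of the floor of the blue tray at the sorter's right end, axes as the sorter's; inside 102 mm along x, 92 mm along y; inner wall 26 mm, front and back walls 40 mm, outer wall 55 mm high. It is empty at the start.
- grey_tray (a point): Centre of the floor of the equal grey tray at the left end; two steel balls already lie in it.
- hex_nut_m20: Loose steel hexagon nut, 34 mm, bystander on the bench; origin under its centre.
- bearing: Loose ball bearing ring, 52 mm across, 18 mm high, bystander; origin under its centre.
- black_tape: Loose roll of black tape, 53 mm across, 19 mm high, bystander; origin under its centre.
- small_tin: Loose small green tin, 57 mm across, 72 mm high, bystander behind the sorter; origin under its centre.
Mind the look-alikes: they are no part of the job. Of the things shaped like the part that bears brass_ball_center, the brass one is meant.

How it is judged:
By the outcome, as a careful person would: the job done as asked, in the order asked, and still so for the second after the job is handed in, with the robot touching nothing.
It also fails if it takes over 45 s, if anything falls off the work surface, if the arm or the gripper's body presses on something with over 40 N, if the wrist force passes 120 N, or if a joint passes its speed limit or range.

## Working session

There is one attempt and no reset: what is moved stays moved. The work goes in short steps, each a Python script; the robot and the scene stay as the last script left them, time stands still between calls to the robot, and variables do not carry over. Pictures are saved under pics/ and viewed, at most 10 in all, crops included, and the job is handed in when it is done.

```bash
mkdir -p pics
python3 - <<'E'
from cell import arm
import cv2
for n in("side","top"):
    c=arm.read_camera(n); cv2.imwrite(f"pics/{n}0.png",cv2.resize(c["img"][:,:,::-1],(800,600),interpolation=cv2.INTER_CUBIC))
    print(n,{k:(v.tolist() if hasattr(v,'tolist') else v) for k,v in c.items() if k!='img'})
o=arm.observe();print(o["clock"],o["eef_rot"],o["position"],o["grip_width"])
E
```

```text
side {'fovy': 50.417626508076296, 'cx': 252.4263497013891, 'cy': 188.68729892595982, 'world_to_cam': [[-0.8804991605371727, -0.4740374158562217, -0.0031235655411387887, 470.8294389780003], [0.221880341611339, -0.41793579756968413, 0.8809646889156384, -170.93518839917007], [-0.41891567444984656, 0.7749956112637978, 0.47317170268527553, -1152.5645018989908], [0.0, 0.0, 0.0, 1.0]]}
top {'fovy': 53.77104811322187, 'cx': 253.83601246288384, 'cy': 189.62942078643854, 'world_to_cam': [[0.00396470033002923, -0.9997742001639375, -0.020876537975733023, 45.50282515143823], [0.9850015569209837, 0.00030315833818464255, 0.172545185265368, -536.3559501986629], [-0.17249989569426194, -0.021247512362183633, 0.984780345662873, -1041.8776653559548], [0.0, 0.0, 0.0, 1.0]]}
0.1 [ 9.90916160e-01  1.34479013e-01 -1.37015949e-04 -7.34922193e-04] [ 173.13755337 -626.08129299  230.49905341] 85.45394810303073
```

View pics/top0.png

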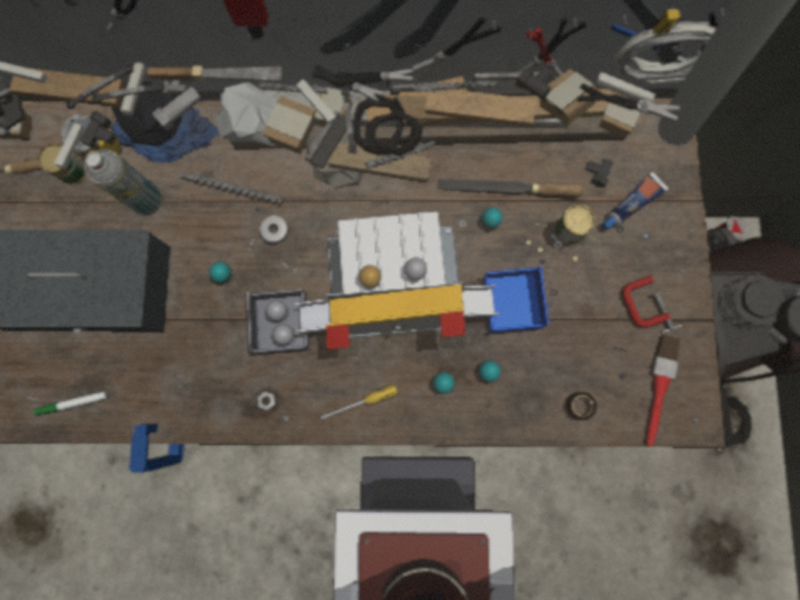

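View pics/side0.png

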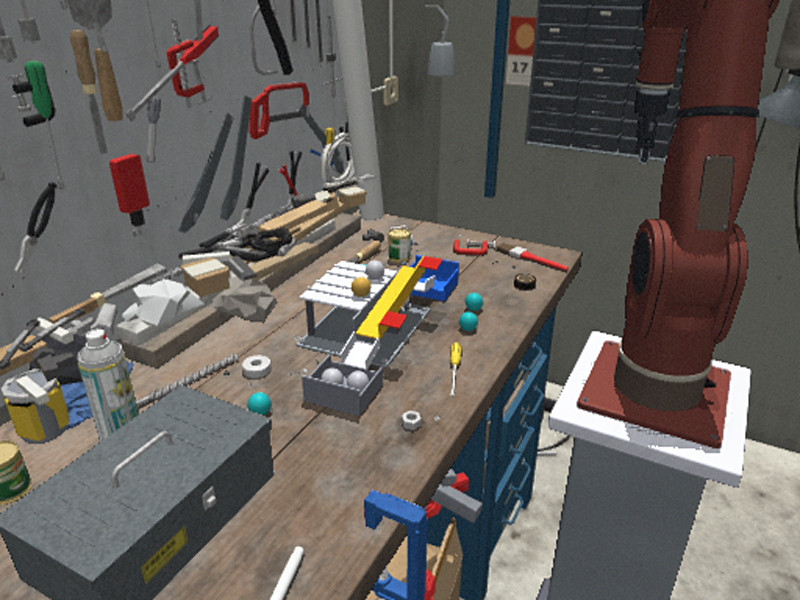

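Top view (800×600): the brass ball is in the left lane at (370,276), steel in the right at (415,269), and the tabs at (338,336) and (452,323). Side view: brass (361,286), steel (375,270), right tab (431,263), left tab (394,320). Next I fit the sorter pose from the colour blobs.

```bash
cat > h.py <<'E'
from cell import arm
import cv2,numpy as np
from scipy.optimize import least_squares
def blob(img,p,col,r=14):
    p=np.array(p)/1.5625; x0,y0=(p-r).astype(int)
    w=cv2.cvtColor(img[y0:y0+2*r,x0:x0+2*r],cv2.COLOR_RGB2HSV).astype(int); h,s,v=w[...,0],w[...,1],w[...,2]
    m={'red':((h<7)|(h>172))&(s>150)&(v>60),'brass':(h>10)&(h<19)&(s>110)&(v>70)}[col] if col!='any' else None
    n,l,st,ce=cv2.connectedComponentsWithStats(m.astype(np.uint8)); k=1+np.argmax(st[1:,4])
    return ce[k]+[x0,y0],st[k]
def proj(c,P):
    q=c["world_to_cam"]@np.append(P,1); f=192/np.tan(np.radians(c["fovy"]/2))
    return np.array([c["cx"]+f*q[0]/-q[2],c["cy"]-f*q[1]/-q[2]])
def s2w(t,p): 
    c,s=np.cos(t[2]),np.sin(t[2]); return np.array([t[0]+c*p[0]-s*p[1],t[1]+s*p[0]+c*p[1],p[2]])
def tab(a,sg): 
    y,z=sg*100,44; return [-46,y*np.cos(a)-z*np.sin(a),73+y*np.sin(a)+z*np.cos(a)-1]
E
python3 - <<'E'
from h import *
T,S=arm.read_camera("top"),arm.read_camera("side")
meas=[]
for c,pts in((T,[(338,336),(452,323),(370,276)]),(S,[(394,320),(431,263),(361,286)])):
    for k,(p,col) in enumerate(zip(pts,['red','red','brass'])):
        ce,st=blob(c["img"],p,col); print(k,ce.round(1),st); meas.append((c,k,ce))
meas+=[(T,3,np.array([415,269])/1.5625),(S,3,np.array([375,270])/1.5625)]
def pt(v,k): return s2w(v,[tab(v[3],1),tab(v[3],-1),[v[4],40,118],[v[5],-40,118]][k])
f=lambda v:np.concatenate([proj(c,pt(v,k))-ce for c,k,ce in meas])
r=least_squares(f,[550,0,0,-.2,60,60],x_scale=[10,10,.1,.1,10,10],loss='soft_l1')
print(r.x.round(3)); print(r.fun.reshape(-1,2).round(1))
for k in range(4): print(k,pt(r.x,k).round(1))
np.save("fit.npy",r.x)
c=S["img"][130:230,190:310,::-1]; cv2.imwrite("pics/sc.png",cv2.resize(c,(720,600),interpolation=cv2.INTER_CUBIC))
E
```

```text
0 [215.5 215.2] [  7   7  14  15 189]
1 [289.2 207.1] [  7   8  15  15 197]
2 [238. 171.] [16  9  1  1  1]
0 [251.3 204.2] [  5   9  17  11 126]
1 [275.1 167.8] [ 7 10 15  9 89]Traceback (most recent call last):
  File "<stdin>", line 6, in <module>
  File "h.py", line 8, in blob
    n,l,st,ce=cv2.connectedComponentsWithStats(m.astype(np.uint8)); k=1+np.argmax(st[1:,4])
                                                                        ~~~~~~~~~^^^^^^^^^^
    return _wrapfunc(a, 'argmax', axis=axis, out=out, **kwds)
    return bound(*args, **kwds)
ValueError: attempt to get argmax of an empty sequence
```

```bash
cat > fit.py <<'E'
from h import *
T,S=arm.read_camera("top"),arm.read_camera("side")
meas=[]
for c,pts in((T,[(338,336),(452,323)]),(S,[(394,320),(431,263)])):
    for k,p in enumerate(pts):
        ce,st=blob(c["img"],p,'red'); meas.append((c,k,ce))
meas+=[(c,k,np.array(p)/1.5625) for c,k,p in((T,2,(370,276)),(S,2,(361,286)),(T,3,(415,269)),(S,3,(375,270)))]
def pt(v,k): return s2w(v,[tab(v[3],1),tab(v[3],-1),[v[4],40,118],[v[5],-40,118]][k])
f=lambda v:np.concatenate([proj(c,pt(v,k))-ce for c,k,ce in meas])
r=least_squares(f,[550,0,0,-.2,60,60],x_scale=[10,10,.1,.1,10,10],loss='soft_l1')
print(r.x.round(3)); print(f(r.x).reshape(-1,2).round(1))
for k in range(4): print(k,pt(r.x,k).round(1))
np.save("fit.npy",r.x)
out=[]
for c in(T,S):
    im=cv2.resize(c["img"][:,:,::-1],None,fx=4,fy=4,interpolation=cv2.INTER_CUBIC)
    P=[pt(r.x,k) for k in range(4)]+[s2w(r.x,p) for p in([27,90,98],[27,-90,98],[160,90,98],[160,-90,98],[27,40,98],[160,40,98])]
    for p in P: cv2.drawMarker(im,tuple(int(v) for v in 4*proj(c,p)+1.5),(255,0,255),0,10,1)
    x,y=(4*proj(c,s2w(r.x,[40,0,90]))).astype(int); out.append(im[y-240:y+240,x-200:x+200])
cv2.imwrite("pics/fit.png",np.hstack(out))
E
python3 fit.py
```

```text
[ 5.12468e+02  4.83030e+01  9.20000e-02 -1.57000e-01  5.07030e+01
  5.61400e+01]
[[-0.1 -0.1]
 [-0.3 -0. ]
 [ 0.1 -0.3]
 [ 0.2 -0.5]
 [-0.5  0.1]
 [ 0.  -0.3]
 [-0.1 -0.1]
 [ 0.2 -0.8]]
0 [457.  149.3  99.8]
1 [475.1 -47.4 131.1]
2 [559.3  92.8 118. ]
3 [572.   13.6 118. ]
```

View pics/fit.png

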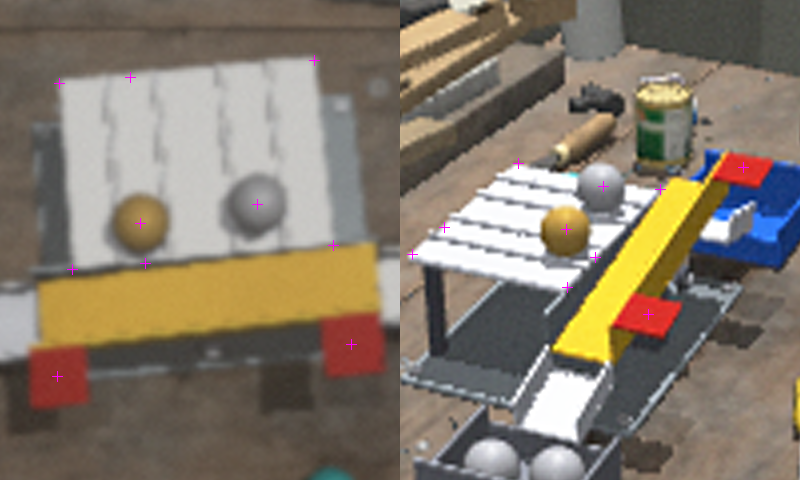

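The fit is good to under a pixel: yaw 0.092, gate −0.157, with the brass ball in the left lane. Now I press the right tab.

Run:
```python
from h import *
v=np.load("fit.npy"); q=[np.cos(v[2]/2),np.sin(v[2]/2),0,0]
W=lambda *p:s2w(v,p)
for p in((-50,-98,220),(-50,-100,88),(107,40,108),(36,40,108)): print(arm.inverse_kinematics(W(*p),q))
arm.set_gripper(0); arm.move_ptp(W(-50,-98,200),q)
o=arm.observe();print(o["clock"],o["position"],W(-50,-98,200))
f0=o["ft_force"]
print(arm.servo_line(W(-50,-98,145),max_speed=120,contact_N=15))
r=arm.servo_line(W(-50,-101,86),max_speed=30,contact_N=15)
o=arm.observe();print(r,o["clock"],o["position"],o["ft_force"]-f0)
arm.servo_line(W(-50,-98,200),max_speed=120)
T,S=arm.read_camera("top"),arm.read_camera("side")
out=[]
for c in(T,S):
    x,y=proj(c,W(0,0,90)).astype(int); out.append(cv2.resize(c["img"][y-75:y+75,x-65:x+65,::-1],(390,450)))
cv2.imwrite("pics/p1.png",np.hstack(out)); print(arm.observe()["clock"])
```

```text
[ 0.63406722  0.01387135 -0.61133104  1.86397667  0.00834539  1.26626667
 -1.4587389 ]
[ 0.59454609  0.15970894 -0.60696547  2.02011243  0.10852428  0.99263884
 -1.54492058]
[ 0.41276767  0.50688729 -0.8397173   1.64297861  0.40261247  1.17414178
 -2.00195706]
[ 0.48028602  0.35813862 -0.85885149  1.81699519  0.30179398  1.10363356
 -1.96431664]
3.375 [471.76794016 -54.7617802  200.03728296] [471.66054007 -53.86734188 200.        ]
False
True 5.525 [472.02036163 -56.90285943  93.52454524] [-4.67689811 -0.54699023 11.03303264]
6.6667
```

View pics/p1.png

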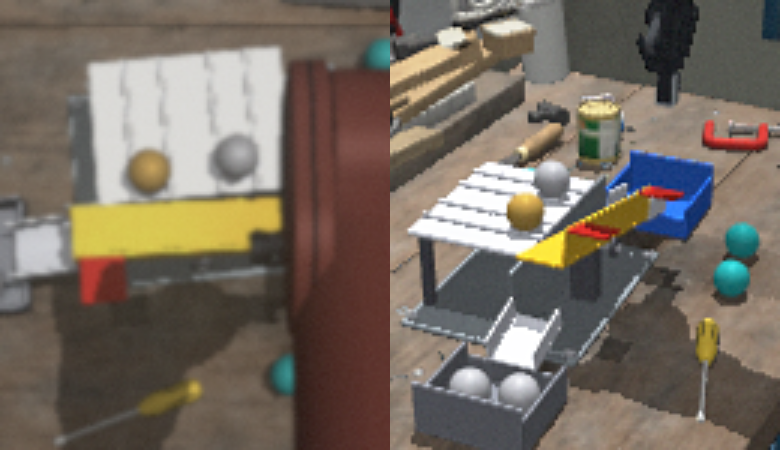

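The gate has rocked right end down, and both balls are still in their lanes. I'll check the angle numerically against the left tab, then push the brass ball.

```bash
cat > look.py <<'E'
from h import *
v=np.load("fit.npy"); q=[np.cos(v[2]/2),np.sin(v[2]/2),0,0]
W=lambda *p:s2w(v,p)
def angle():
    res=[]
    c=arm.read_camera("side"); g=lambda a:proj(c,s2w(v,tab(a,1)))
    ce,st=blob(c["img"],g(.24)*1.5625,'red'); 
    return least_squares(lambda a:g(a[0])-ce,[.2]).x[0],st
def pic(n):
    out=[]
    for c in(arm.read_camera("top"),arm.read_camera("side")):
        x,y=proj(c,W(0,0,90)).astype(int); out.append(cv2.resize(c["img"][y-75:y+75,x-65:x+65,::-1],(390,450)))
    cv2.imwrite(f"pics/{n}.png",np.hstack(out))
E
python3 - <<'E'
from look import *
a,st=angle(); print("angle",a,st)
if a<.2: raise SystemExit
arm.servo_line(W(60,-20,215),max_speed=200)
arm.servo_line(W(110,40,200),max_speed=200)
print(arm.servo_line(W(110,40,109),max_speed=100,contact_N=8), arm.observe()["position"],W(110,40,109))
f0=arm.observe()["ft_force"]
for x in(75,55,46,39):
    r=arm.servo_line(W(x,40,109),max_speed=40,contact_N=12); o=arm.observe()
    print(x,r,o["clock"],(o["ft_force"]-f0).round(1))
    if r: break
pic("p2"); print("angle",angle())
E
```

```text
angle 0.22465837481900414 [ 6 13 16  5 54]
False [618.82293021  98.36946212 109.75481614] [618.33950607  98.21579634 109.        ]
75 False 10.175 [-1.2 -0.1  0.1]
55 False 10.825 [-1.8 -0.2 -0.4]
46 False 11.2 [-0.7 -0.4  0.1]
39 False 11.525 [ 0.7 -0.2  1.6]
angle (np.float64(0.2267505859147517), array([ 6, 12, 17,  6, 60], dtype=int32))
```

View pics/p2.png

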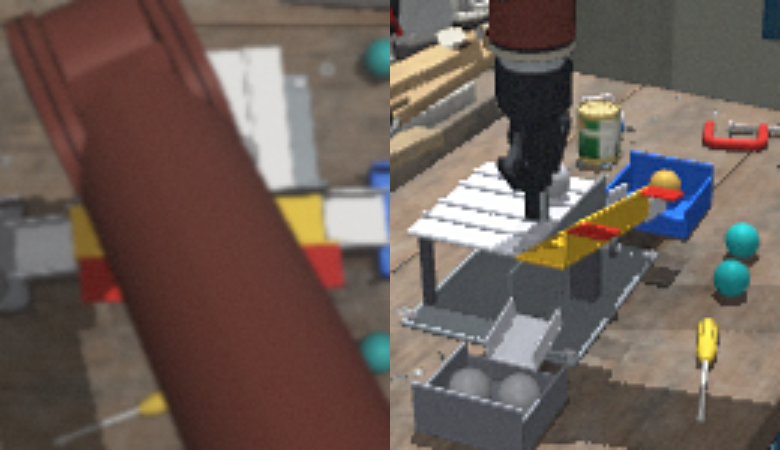

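The brass ball is in the blue tray and the steel ball is still in its lane. I'll retreat and verify.

Run:
```python
from look import *
arm.servo_line(W(60,40,109),max_speed=80)
arm.servo_line(W(60,40,230),max_speed=150)
arm.move_j([1.202,0.333,0.04,1.465,-0.013,1.343,-0.059])
pic("p3")
c=arm.read_camera("top"); cv2.imwrite("pics/p4.png",c["img"][80:290,120:450,::-1].repeat(2,0).repeat(2,1)); print(arm.observe()["clock"])
```

```text
16.0917
```

View pics/p4.png

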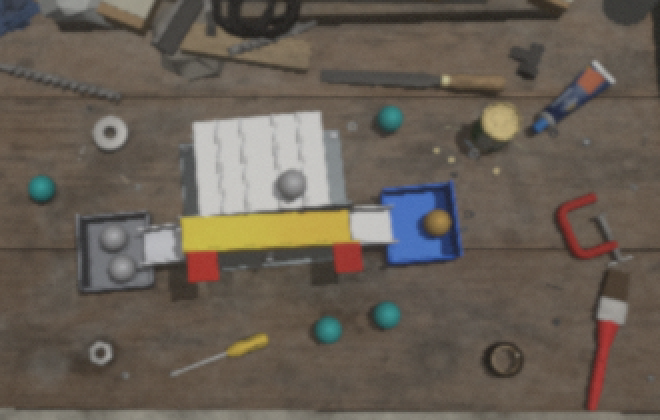

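The picture shows the brass ball in the blue tray at (437,222), the steel ball still in the right lane at (291,184), and the other objects where they were.

```bash
python3 -c "
from cell import arm
print(arm.sign_off())"
```

```text
the job is handed in; nothing more can be done
None
```

The job is handed in: the gate was pressed down onto its right stop (judged by press force and tip height; the camera angle read about 0.23 rad against 0.25), the brass ball rolled into the blue tray, and the steel ball and surrounding things were left alone, in about 16 s.

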